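# Fit the torque adaptor on the cap tester's locating pin and hold it pressed

## Robot

A 7-joint arm with a two-finger parallel gripper is mounted at the origin on the work surface. World frame = base frame: x ahead of the robot, y to its left, z up, the work surface at z = 0. Lengths are in mm, angles in rad, forces in N, time in s.
With the tool pointing down it reaches from about 400 to 875 mm from the base axis. Payload 4.4 kg.
Tool frame: the origin (TCP) lies midway between the tips of the shut fingers; the grasp point (between the pads) lies 19 mm behind it; z points along the fingers, y is the line along which they close (so a half turn about z gives the same grasp; the last joint's range is limited). The gripper opens to 85 mm and grips with 20 to 120 N. Pads are 22 mm wide; open, the fingers measure 114 mm over their backs; the gripper's body (76 mm by 85 mm) begins 54 mm behind the grasp point. The pads swing forward as they close: fully open they stand 13 mm farther back than shut.
Start: joints at [-1.401, 0.628, 0.038, 1.517, -0.027, 0.996, -0.02], TCP at [151.828, 632.033, 231.313] pointing down, gripper open.
Joint ranges: [-3.06, 3.06], [-0.37, 2.12], [-1.25, 1.32], [0.18, 2.47], [-1.1, 4.24], [0.23, 1.98], [-2.94, 2.94]. Speed limits (rad/s): [2.57, 2.57, 3.14, 3.14, 3.14, 3.14, 3.14].

## Interface

Orientations are given as [roll, pitch, yaw] about the fixed x, y, z axes, in that order (R = Rz(yaw) Ry(pitch) Rx(roll)).
In Python, from cell import read_state, get_image, finish_job gives the robot as it stands.
- The arm moves only by the tool send_rows, never from a script. Its argument "series" is a list of rows, each an object of numbers: "ax", "ay", "az": the turn, a rotation vector about the tool's x, y, z in rad; "dx", "dy", "dz": the shift along the tool's x, y, z in cm; "hand": the closure, from 0 (fully open) to 1 (shut). In form: [{"ax": .., "ay": .., "az": .., "dx": .., "dy": .., "dz": .., "hand": ..}, ...]. A call has 1 to 10 rows; each row is the pose to reach, as a shift and turn from the pose commanded when the call began, along the tool's axes at that moment; what a row does not reach only later rows make up. A row lasts 1/10 s, in which the tool goes at most 50 mm and 8.59 degrees, less where a joint would pass 70% of its speed; a pose out of reach is approached as far as the arm can. A call with a gripper value outside its range is refused whole. The fingers move at their own pace and stop on an object; the grip force is fixed at half the most. Time passes only in rows, so rows that repeat a pose let the fingers close. It gives the time, the measured TCP pose, the force, the opening and the grip force at its end, in the units of the state.
- read_state(): the state, without advancing time (a new reading comes with each control period).
- get_image(name): name is "side" or "top" or "wrist"; returns a dict with "pixels" (400x640x3 uint8, red, green, blue), "mtx" (3x3 intrinsics, pixels), "k1" (the pictures are not rectified: a ray, as slopes to the right and down, at radius r is drawn at 1 + k1 r^2 times it, then the intrinsics apply), "R" (3x3) and "t" (3): a world point X has camera coordinates R X + t. Camera axes: x right, y down, z forward; pixel columns grow to the right and rows downward; lengths in mm; the calibration is good to about 2 mm. A picture is of the moment at which its call begins. There is no depth.
- finish_job(): hands the job in; it is judged then, once.
The state is a dict: "clock": time; "qpos": joint angles; "qd": joint speeds; "tau": joint torques, N m; "eef_pos": TCP position; "tool_rot": TCP orientation; "force": force on the tool from outside, world axes, zero at the start; "torque": the same for the moment, N m; "width": finger opening in mm; "gripper_force": force on a finger pad.
Only numpy, scipy, OpenCV 4.12 (cv2) and the standard library are available. Lean on these libraries where they do the work, as an engineer would, in place of code of your own. Each camera call takes 0.05 s, during which the arm holds its last target. There are 200 camera calls.

## Task

Fit the black torque adaptor to the cap tester: lift it by its grip bar, lay it lengthwise over the slot in the tester's sprung table and slide it along the slot until it drops over the locating pin and sits flat on the table. Then press it down until the table is all the way down on its stop, and finish while still holding it pressed down there, without letting go. Leave everything else on the mat where it stands.

Things in the scene. Friction and masses are not known exactly. Their poses are not given: they have to be found in the camera images.
- adaptor: Black acetal torque adaptor, loose, 90 to 180 g. Plate 84 (x) by 52 (y) by 14 mm high; on it a centred grip bar 44 (x) by 16 (y) by 35 mm high with a yellow band: pinch it across its 16 mm. Overall 49 mm high. In the middle of the underside a blind hole 15 (x) by 17 (y) mm, 14 mm deep. Origin: centre of the underside; z up. Starts flat on the mat; same when turned half round.
- tester: Grey cap tester, fixed: housing 160 (x) by 110 (y) mm, 56 mm high, with a display and two small buttons on its -x face. Origin: centre of its underside, on the mat. On top stands the sprung aluminium table (see point table_mid and joint tester_table).
- table_mid (a point): Centre of the upper face of the tester's aluminium table, 120 (x) by 70 (y) by 10 mm, 77 mm above the tester's underside when up; moves with the table. A dark slot 46 mm long runs along its x axis through this point; the locating pin is clamped somewhere in it (see slot_end).
- slot_end (a point): Point on the table's face 15 mm to the -x side of table_mid. The steel locating pin (12 mm across, 10 mm high, rim chamfered 1.5 mm) has its axis anywhere from here to 30 mm along +x, on the slot's middle line, different each time; the adaptor hides it. An adaptor laid along the slot rests on the pin until its hole is over it, then drops 10 mm to lie flat.
- tester_table (a joint): How far the sprung table is pressed down, in m: 0 = up, 0.008 = on its stop. It starts to give at 3 N and reaches the stop at 15 N (1.5 N per mm); it rises again when let go.
- red_cap: Red polypropylene screw cap, 38 mm across, 19 mm high, loose. Origin: centre of the underside. Bystander.
- white_cap: White screw cap, 38 mm across, 19 mm high, loose. Origin: centre of the underside. Bystander.
- ring_gauge: Steel ring gauge, 52 mm across, 15 mm high, loose. Origin: centre of the underside. Bystander.
- canister: Screw-top steel canister, 84 mm across, 110 mm high, loose. Origin: centre of the underside. Bystander.
- bottle: Amber glass test bottle, 60 mm across, 130 mm high, loose. Origin: centre of the underside. Bystander.
- depth_gauge: Brass depth gauge lying flat: crossbar 80 (y) by 14 (x) by 12 mm high with a 12 mm rod 90 mm long along x through it. Origin: underside of the crossbar's middle. Bystander.
Not all that is in view belongs to the job. Of the things like the adaptor, leave any that is purple; of the rest the larger one is meant.

How it is judged (in metres and radians):
On the way, in this order (a step that is already met when the one before it is completed fails the run):
1. the adaptor is carried clear above the tester's table (height (world z) of adaptor above 0.088 m and contact force between the fingers and adaptor above 1 N), for 0.1 s.
2. the adaptor has dropped over the pin and lies flat on the table (z of adaptor in the frame of table_mid between -0.004 and 0.004 m and x of adaptor in the frame of table_mid between -0.02 and 0.02 m and y of adaptor in the frame of table_mid between -0.008 and 0.008 m), for 0.1 s.
At the end, for the whole second after the job is handed in: Adaptor flat over the pin (underside within 3 mm of the table, within 20 mm of its middle along the slot, 8 mm across, lengthwise within 0.2 rad, tilt under 0.06), the gripper still pressing it (over 2 N on it, 6 N on the tester), table at least 6.8 of its 8 mm down (value of joint tester_table above 0.0068 m and z of adaptor in the frame of table_mid between -0.003 and 0.003 m and x of adaptor in the frame of table_mid between -0.02 and 0.02 m and y of adaptor in the frame of table_mid between -0.008 and 0.008 m and angle between the x axis of adaptor and the x axis of table_mid, either way round below 0.2 rad and angle between the z axis of adaptor and the z axis of table_mid, either way round below 0.06 rad and contact force between adaptor and tester above 6 N and contact force between the fingers and adaptor above 2 N); the arm keeps its last pose, push and grip.
It fails at once if a bystander is shifted more than 25 mm or knocked over (distance of any of red_cap, white_cap, ring_gauge, canister, bottle, depth_gauge from where it was at the start of the episode above 0.025 m or angle between any of bottle, canister's own z axis and vertical above 0.5 rad).
It also fails if it takes over 48 s, if anything falls off the work surface, if the arm or the gripper's body presses on something with over 40 N, if the wrist force passes 120 N, or if a joint passes its speed limit or range.

## Working session

There is one attempt and no reset: what is moved stays moved. The work goes in short steps, Python scripts to look and compute and a tool call to move; the robot and the scene stay as the last step left them, time stands still between calls to the robot, and variables do not carry over. Pictures are saved under pics/ and viewed, at most 10 in all, crops included, and the job is handed in when it is done.

Besides the shell and the picture viewer there is one more tool, called after ">>>" by a JSON object that holds its "api" and its "payload". send_rows: Moves the arm, as the interface text tells. Its arguments: {"type":"object","properties":{"series":{"type":"array","items":{"type":"object","properties":{"ax":{"type":"number"},"ay":{"type":"number"},"az":{"type":"number"},"dx":{"type":"number"},"dy":{"type":"number"},"dz":{"type":"number"},"hand":{"type":"number"}}}}},"required":["series"]}

```bash
mkdir -p pics
cat > h.py <<'E'
import numpy as np, cv2
from cell import read_state, get_image, finish_job
def ray(im,u,v):
    K=np.array(im["mtx"]);k=im["k1"]
    d=np.array([(u-K[0,2])/K[0,0],(v-K[1,2])/K[1,1]])
    p=d.copy()
    for _ in range(20): p=d/(1+k*(p@p))
    R=np.array(im["R"]);t=np.array(im["t"])
    return -R.T@t, R.T@np.array([p[0],p[1],1])
def onz(im,u,v,z):
    c,d=ray(im,u,v); return c+d*(z-c[2])/d[2]
def proj(im,X):
    R=np.array(im["R"]);t=np.array(im["t"]).ravel();K=np.array(im["mtx"])
    c=R@np.array(X,float)+t;p=c[:2]/c[2];p=p*(1+im["k1"]*(p@p))
    return K[0,0]*p[0]+K[0,2],K[1,1]*p[1]+K[1,2]
def save(im,n): cv2.imwrite(f"pics/{n}.png",im["pixels"][:,:,::-1])
E
python3 - <<'E'
from h import *
import pickle
s=read_state();print(s)
for n in("top","side"):
    im=get_image(n);save(im,n+"0");pickle.dump(im,open(n+"0.pkl","wb"))
    print(n,-np.array(im["R"]).T@np.array(im["t"]).ravel(),np.array(im["R"]).round(2).tolist())
E
```

```text
{'clock': 0.0, 'qpos': array([-1.40081346,  0.62931516,  0.03843272,  1.51839381, -0.02700995,
        0.99627627, -0.02002713]), 'qd': array([ 1.10573625e-03, -8.45523598e-04, -2.00080129e-04,  6.11256200e-04,
       -1.63520100e-04,  2.70165557e-05,  1.49160225e-03]), 'tau': array([ 2.21580317e-04, -5.63388956e+01,  1.22586932e+00, -1.93439215e+01,
        1.09137470e-02,  1.06904531e-02,  8.34723490e-08]), 'eef_pos': array([151.65992974, 631.41270868, 230.40072249]), 'tool_rot': array([-3.13971766e+00,  9.85980828e-06,  2.90578414e+00]), 'force': array([ 0.10021192, -0.41428167,  0.66367331]), 'torque': array([-0.0026789 , -0.01164088, -0.02092996]), 'gripper_force': 0.0, 'width': 85.3497525092519}
top [ 415.23351318   -7.40387379 1364.18702878] [[-0.01, -1.0, -0.01], [-0.99, 0.01, -0.15], [0.15, 0.01, -0.99]]
side [ 208.70910431 -740.50765833  960.85778298] [[0.87, -0.5, -0.02], [-0.37, -0.61, -0.7], [0.34, 0.61, -0.71]]
```

View pics/top0.png

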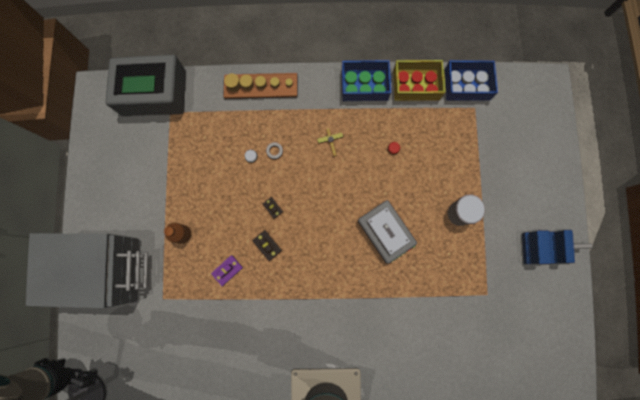

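View pics/side0.png

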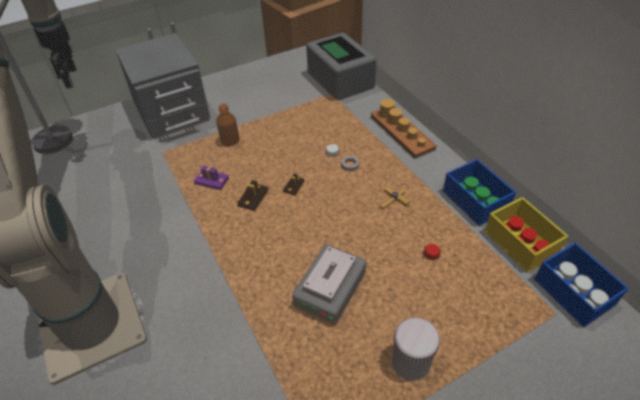

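The top view shows the large black adaptor at (267,245), the small black one at (272,208), the purple one at (227,270) and the tester at (387,231). The side view has the adaptor at (253,195) and the tester at (330,282), with the display side toward the lower left.

Run:
```python
from h import *
import pickle
im=pickle.load(open("top0.pkl","rb"));p=im["pixels"].astype(int)
x0,y0=245,222
c=p[y0:y0+48,x0:x0+45]
m=(c.max(2)<75).astype(np.uint8)
yl=((c[...,0]>90)&(c[...,2]<0.45*c[...,0])&(c[...,1]>0.8*c[...,0])).astype(np.uint8)
m|=yl
m=cv2.morphologyEx(m,cv2.MORPH_CLOSE,np.ones((3,3)))
cs,_=cv2.findContours(m,cv2.RETR_EXTERNAL,2);k=max(cs,key=cv2.contourArea)
def rect(k,z,o):
    W=np.array([onz(im,*(q+o),z)[:2] for q in k.reshape(-1,2)],np.float32)
    return cv2.minAreaRect(W)
print("adapt",cv2.contourArea(k),rect(k,14,(x0,y0)))
ys,xs=np.nonzero(yl);print("yellow",len(xs),np.column_stack([xs+x0,ys+y0]).tolist())
x0,y0=350,195
c=p[y0:y0+75,x0:x0+75]
print(c[35,30:50].tolist())
g=(c.min(2)>135).astype(np.uint8)
cs,_=cv2.findContours(g,cv2.RETR_EXTERNAL,2);k=max(cs,key=cv2.contourArea)
print("table",cv2.contourArea(k),rect(k,77,(x0,y0)))
sat=((c.max(2)-c.min(2))<30).astype(np.uint8)
cs,_=cv2.findContours(cv2.morphologyEx(sat,cv2.MORPH_OPEN,np.ones((3,3))),cv2.RETR_EXTERNAL,2);k=max(cs,key=cv2.contourArea)
print("housing",cv2.contourArea(k),rect(k,56,(x0,y0)))
b=np.hstack([p[215:275,240:300],p[200:260,355:415]]).astype(np.uint8)
cv2.imwrite("pics/c1.png",cv2.resize(b,None,fx=6.6,fy=6.6,interpolation=0)[:,:,::-1])
```

```text
adapt 362.5 ((474.7592468261719, 171.5743865966797), (80.33145141601562, 48.92223358154297), 38.83917236328125)
yellow 15 [[266, 242], [265, 243], [266, 243], [267, 243], [264, 244], [265, 244], [266, 244], [267, 244], [263, 245], [264, 245], [265, 245], [266, 245], [263, 246], [264, 246], [265, 246]]
[[168, 168, 171], [169, 171, 173], [169, 170, 173], [167, 168, 172], [160, 160, 162], [136, 136, 136], [110, 107, 107], [97, 92, 90], [91, 84, 84], [95, 90, 88], [111, 108, 107], [135, 133, 136], [155, 155, 157], [168, 168, 171], [169, 170, 173], [168, 169, 171], [170, 171, 173], [168, 168, 172], [167, 168, 171], [170, 171, 174]]
table 901.0 ((510.15008544921875, -192.18557739257812), (119.87100219726562, 68.66100311279297), 32.27800369262695)
housing 1951.0 ((507.9232177734375, -189.10293579101562), (159.05755615234375, 113.44601440429688), 32.89023208618164)
```

View pics/c1.png

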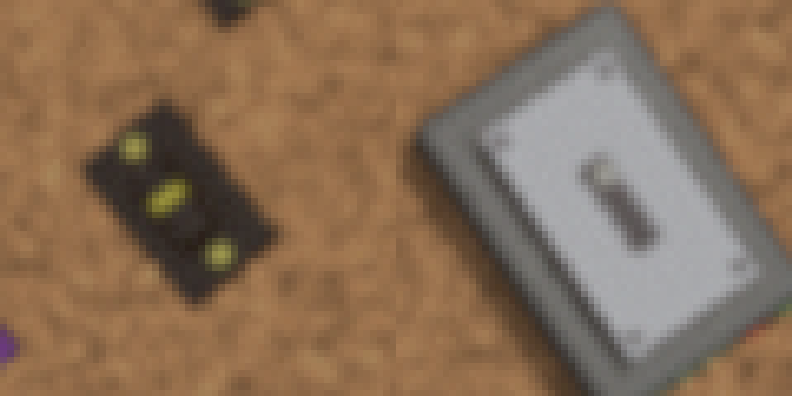

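The crop shows the adaptor aligned diagonally and the table with its slot. A light spot at about (602,178) in the crop, the pin, sits near the slot's +x end. Moving above the adaptor.

>>> {"api": "send_rows", "payload": {"series": [{"dx": -4.2,"dy": -3.7,"dz": 0,"az": 0.14},{"dx": -8.4,"dy": -7.4,"az": 0.28},{"dx": -12.6,"dy": -11.1,"az": 0.42},{"dx": -16.8,"dy": -14.8,"az": 0.56},{"dx": -21,"dy": -18.5,"az": 0.7},{"dx": -25.2,"dy": -22.2,"az": 0.84},{"dx": -29.4,"dy": -25.9,"az": 0.98},{"dx": -33.6,"dy": -29.6,"az": 1.12},{"dx": -37.8,"dy": -33.3,"az": 1.26},{"dx": -42.1,"dy": -37.1,"az": 1.4}]}}

```text
invalid input at $.series[0]: expected keys ax, ay, az, dx, dy, dz, hand
```

```bash
python3 -c "
from h import *
s=read_state();print(s['eef_pos'],s['tool_rot'],s['qpos'])"
```

```text
[151.7170266  631.47883536 230.47709549] [-3.13988579e+00  3.21865702e-05  2.90576597e+00] [-1.40077973  0.62926932  0.03846337  1.51824963 -0.02699571  0.99629937
 -0.01999781]
```

>>> {"api": "send_rows", "payload": {"series": [{"ax": 0,"ay": 0,"az": 0.14,"dx": -4.2,"dy": -3.7,"dz": 0,"hand": 0},{"ax": 0,"ay": 0,"az": 0.28,"dx": -8.4,"dy": -7.4,"dz": 0,"hand": 0},{"ax": 0,"ay": 0,"az": 0.42,"dx": -12.6,"dy": -11.1,"dz": 0,"hand": 0},{"ax": 0,"ay": 0,"az": 0.56,"dx": -16.8,"dy": -14.8,"dz": 0,"hand": 0},{"ax": 0,"ay": 0,"az": 0.7,"dx": -21,"dy": -18.5,"dz": 0,"hand": 0},{"ax": 0,"ay": 0,"az": 0.84,"dx": -25.2,"dy": -22.2,"dz": 0,"hand": 0},{"ax": 0,"ay": 0,"az": 0.98,"dx": -29.4,"dy": -25.9,"dz": 0,"hand": 0},{"ax": 0,"ay": 0,"az": 1.12,"dx": -33.6,"dy": -29.6,"dz": 0,"hand": 0},{"ax": 0,"ay": 0,"az": 1.26,"dx": -37.8,"dy": -33.3,"dz": 0,"hand": 0},{"ax": 0,"ay": 0,"az": 1.4,"dx": -42.1,"dy": -37.1,"dz": 0,"hand": 0}]}}

```text
clock: 1.1
eef_pos: [440.0, 221.3, 231.3]
tool_rot: [-3.141, -0.0, 1.5]
force: [1.4, -0.2, 0.1]
width: 85.1
gripper_force: 0.0
```

>>> {"api": "send_rows", "payload": {"series": [{"ax": 0,"ay": 0,"az": 0.14,"dx": 0,"dy": 0,"dz": 0,"hand": 0},{"ax": 0,"ay": 0,"az": 0.28,"dx": 0,"dy": 0,"dz": 0,"hand": 0},{"ax": 0,"ay": 0,"az": 0.42,"dx": 0,"dy": 0,"dz": 0,"hand": 0},{"ax": 0,"ay": 0,"az": 0.56,"dx": 0,"dy": 0,"dz": 0,"hand": 0},{"ax": 0,"ay": 0,"az": 0.7,"dx": 0,"dy": 0,"dz": 0,"hand": 0},{"ax": 0,"ay": 0,"az": 0.82,"dx": 0,"dy": 0,"dz": 0,"hand": 0},{"ax": 0,"ay": 0,"az": 0.82,"dx": 0,"dy": 0,"dz": 0,"hand": 0}]}}

```text
clock: 1.8
eef_pos: [439.0, 223.0, 230.9]
tool_rot: [3.141, 0.001, 0.686]
force: [-0.5, 0.5, 0.0]
width: 85.3
gripper_force: 0.0
```

Run:
```python
from h import *
import pickle
s=read_state();print(s['eef_pos'],s['tool_rot'],s['qpos'])
im=get_image("wrist");save(im,"w1");pickle.dump(im,open("w1.pkl","wb"))
print(proj(im,[475,172,14]),proj(im,[475,172,49]))
```

```text
[439.0456043  223.01713612 230.9450073 ] [3.14126853e+00 9.57032032e-04 6.85695830e-01] [-1.00010067  0.48386149  0.68855523  1.95888703 -0.40713756  0.84058812
 -0.97530722]
(np.float64(361.03663624572243), np.float64(170.5787394289291)) (np.float64(365.6298631606823), np.float64(177.48642831307882))
```

View pics/w1.png

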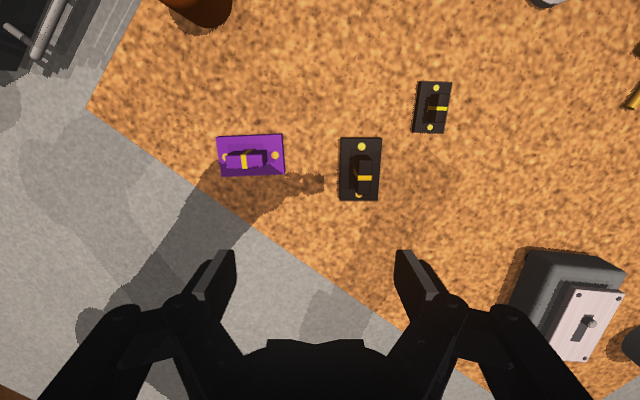

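The wrist view shows the adaptor at (361,169) and the table at (588,325), with the pin in the slot at about (590,322).

Run:
```python
from h import *
import pickle
im=pickle.load(open("w1.pkl","rb"));p=im["pixels"].astype(int)
def rect(m,z,x0,y0):
    cs,_=cv2.findContours(m,cv2.RETR_EXTERNAL,2);k=max(cs,key=cv2.contourArea)
    W=np.array([onz(im,*(q+(x0,y0)),z)[:2] for q in k.reshape(-1,2)],np.float32)
    return cv2.contourArea(k),cv2.minAreaRect(W)
x0,y0=330,125
c=p[y0:y0+90,x0:x0+60]
m=((c.max(2)<70)|((c[...,0]>150)&(c[...,1]>150)&(c[...,2]<90))).astype(np.uint8)
m=cv2.morphologyEx(m,cv2.MORPH_CLOSE,np.ones((5,5)))
print(rect(m,14,x0,y0))
print("dots",onz(im,361.5,146.5,14),onz(im,359,195,14))
x0,y0=540,280
c=p[y0:y0+90,x0:x0+90]
m=(c.min(2)>140).astype(np.uint8)
print(rect(cv2.morphologyEx(m,cv2.MORPH_CLOSE,np.ones((3,3))),77,x0,y0))
b=np.hstack([cv2.resize(p[130:210,330:390].astype(np.uint8),None,fx=6,fy=6,interpolation=0),cv2.resize(p[295:345,560:615].astype(np.uint8),(360,480)[::1],interpolation=0)])
cv2.imwrite("pics/c2.png",b[:,:,::-1])
```

```text
(2954.0, ((469.4446716308594, 176.07635498046875), (121.74653625488281, 69.18144226074219), 40.33456802368164))
dots [499.02800515 193.10405867  14.        ] [447.84777533 150.99065641  14.        ]
(3123.5, ((509.5772399902344, -195.71124267578125), (121.12955474853516, 70.68632507324219), 32.532379150390625))
```

View pics/c2.png

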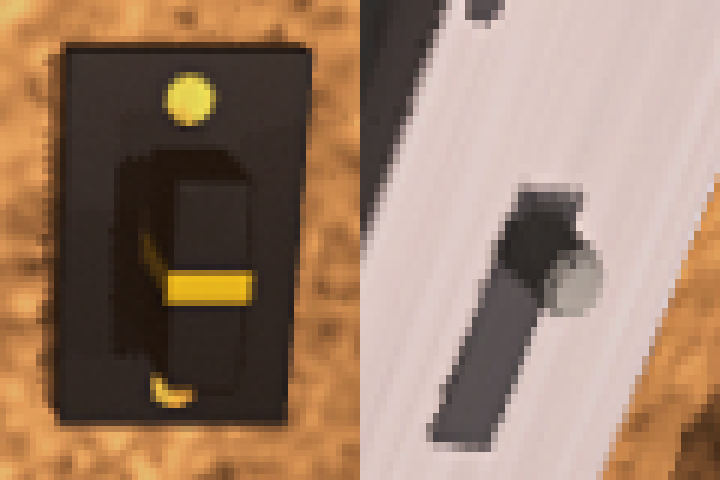

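The crop shows the plate corners near (63,45), (310,50), (288,424) and (55,420), the band on top at (209,288), and the pin top at (573,283) in the right half.

Run:
```python
from h import *
import pickle
im=pickle.load(open("w1.pkl","rb"))
q=[onz(im,330+a/6,130+b/6,14)[:2] for a,b in((65,45),(310,50),(288,424),(55,420))]
print(np.mean(q,0),[np.degrees(np.arctan2(*(q[i]-q[j])[::-1])) for i,j in((1,2),(0,3))],[np.linalg.norm(q[i]-q[j]) for i,j in((1,2),(0,3),(0,1))])
print("band",onz(im,330+209/6,130+288/6,49))
print("pin",onz(im,592.5,324.5,87), "slot ends",onz(im,560+190/360*55,295+190*50/480,77),onz(im,560+102/360*55,295+440*50/480,77))
```

```text
[474.35491881 173.46163777] [np.float64(40.32658918216677), np.float64(39.500174837771816)] [np.float64(85.04224062101022), np.float64(85.02988158768605), np.float64(52.439742542642335)]
band [473.91340256 172.31046271  49.        ]
pin [ 521.85089758 -187.43052161   87.        ] slot ends [ 528.75641284 -184.72014097   77.        ] [ 490.85438275 -210.3113103    77.        ]
```

>>> {"api": "send_rows", "payload": {"series": [{"ax": 0,"ay": 0,"az": -0.01,"dx": -0.2,"dy": 3,"dz": 2,"hand": 0},{"ax": 0,"ay": 0,"az": -0.01,"dx": -0.44,"dy": 6.1,"dz": 5,"hand": 0},{"ax": 0,"ay": 0,"az": -0.01,"dx": -0.44,"dy": 6.1,"dz": 9,"hand": 0},{"ax": 0,"ay": 0,"az": -0.01,"dx": -0.44,"dy": 6.1,"dz": 13,"hand": 0},{"ax": 0,"ay": 0,"az": -0.01,"dx": -0.44,"dy": 6.1,"dz": 16.5,"hand": 0},{"ax": 0,"ay": 0,"az": -0.01,"dx": -0.44,"dy": 6.1,"dz": 18.5,"hand": 0},{"ax": 0,"ay": 0,"az": -0.01,"dx": -0.44,"dy": 6.1,"dz": 20,"hand": 0},{"ax": 0,"ay": 0,"az": -0.01,"dx": -0.44,"dy": 6.1,"dz": 21.0,"hand": 0},{"ax": 0,"ay": 0,"az": -0.01,"dx": -0.44,"dy": 6.1,"dz": 21.0,"hand": 0}]}}

```text
clock: 2.75
eef_pos: [474.0, 172.8, 20.3]
tool_rot: [-3.14, 0.002, 0.697]
force: [-0.8, -0.9, 1.0]
width: 85.3
gripper_force: 0.0
```

>>> {"api": "send_rows", "payload": {"series": [{"ax": 0,"ay": 0,"az": 0,"dx": 0,"dy": 0,"dz": 0,"hand": 0.4},{"ax": 0,"ay": 0,"az": 0,"dx": 0,"dy": 0,"dz": 0,"hand": 0.7},{"ax": 0,"ay": 0,"az": 0,"dx": 0,"dy": 0,"dz": 0,"hand": 1},{"ax": 0,"ay": 0,"az": 0,"dx": 0,"dy": 0,"dz": 0,"hand": 1},{"ax": 0,"ay": 0,"az": 0,"dx": 0,"dy": 0,"dz": 0,"hand": 1},{"ax": 0,"ay": 0,"az": 0,"dx": 0,"dy": 0,"dz": 0,"hand": 1},{"ax": 0,"ay": 0,"az": 0,"dx": 0,"dy": 0,"dz": 0,"hand": 1},{"ax": 0,"ay": 0,"az": 0,"dx": 0,"dy": 0,"dz": 0,"hand": 1}]}}

```text
clock: 3.55
eef_pos: [474.8, 173.3, 21.8]
tool_rot: [-3.142, -0.001, 0.696]
force: [-0.6, 1.1, 5.6]
width: 15.1
gripper_force: 59.6
```

>>> {"api": "send_rows", "payload": {"series": [{"ax": 0,"ay": 0,"az": 0,"dx": 0,"dy": 0,"dz": -3,"hand": 1},{"ax": 0,"ay": 0,"az": 0,"dx": 0,"dy": 0,"dz": -7,"hand": 1},{"ax": 0,"ay": 0,"az": 0,"dx": 0,"dy": 0,"dz": -11,"hand": 1},{"ax": 0,"ay": 0,"az": 0.0,"dx": 0,"dy": 0,"dz": -15,"hand": 1},{"ax": 0,"ay": 0,"az": 0.02,"dx": -2.7,"dy": 3,"dz": -18,"hand": 1},{"ax": 0,"ay": 0,"az": 0.04,"dx": -5.4,"dy": 6,"dz": -19,"hand": 1},{"ax": 0,"ay": 0,"az": 0.06,"dx": -8.1,"dy": 9,"dz": -19,"hand": 1},{"ax": 0,"ay": 0,"az": 0.08,"dx": -10.8,"dy": 12,"dz": -19,"hand": 1},{"ax": 0,"ay": 0,"az": 0.1,"dx": -13.5,"dy": 15,"dz": -19,"hand": 1},{"ax": 0,"ay": 0,"az": 0.129,"dx": -16.2,"dy": 18,"dz": -19,"hand": 1}]}}

```text
clock: 4.55
eef_pos: [465.1, -70.3, 211.3]
tool_rot: [-3.141, -0.0, 0.566]
force: [0.7, 0.1, -0.9]
width: 15.2
gripper_force: 58.8
```

>>> {"api": "send_rows", "payload": {"series": [{"ax": 0,"ay": 0,"az": 0,"dx": -2.9,"dy": 4.3,"dz": 0,"hand": 1},{"ax": 0,"ay": 0,"az": 0,"dx": -5.9,"dy": 8.6,"dz": 0,"hand": 1},{"ax": 0,"ay": 0,"az": 0,"dx": -8.9,"dy": 12.9,"dz": 0,"hand": 1},{"ax": 0,"ay": 0,"az": 0,"dx": -8.9,"dy": 12.9,"dz": 0,"hand": 1},{"ax": 0,"ay": 0,"az": 0,"dx": -8.9,"dy": 12.9,"dz": 0,"hand": 1}]}}

```text
clock: 5.05
eef_pos: [458.8, -227.7, 211.2]
tool_rot: [3.141, 0.001, 0.562]
force: [0.1, 0.4, -0.9]
width: 15.3
gripper_force: 58.9
```

Run:
```python
from h import *
import pickle
s=read_state();print(s['eef_pos'],s['tool_rot'],s['force'])
im=get_image("wrist");save(im,"w2");pickle.dump(im,open("w2.pkl","wb"))
```

```text
[ 458.80947361 -227.6595749   211.15925506] [3.14145433e+00 7.36389616e-04 5.62179492e-01] [ 0.08252264  0.43384519 -0.8709484 ]
```

View pics/w2.png

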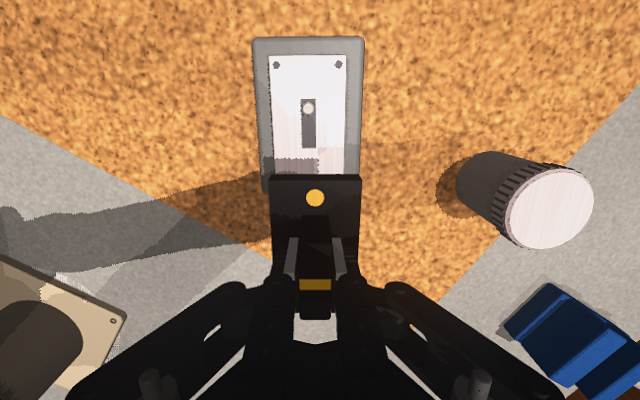

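The wrist view shows the table with its slot between (308,98) and (308,148) and the pin top at (307,107). The held adaptor's front edge spans (270,176) to (361,176), with its dot at (315,197).

Run:
```python
from h import *
import pickle
im=pickle.load(open("w2.pkl","rb"));g=im["pixels"].astype(int)
sub=g[85:165,285:335].max(2);m=(sub<120).astype(np.uint8)
n,l,st,ce=cv2.connectedComponentsWithStats(m)
for s,c in zip(st,ce):
    if 100<s[4]<2000: print(s+[285,85,0,0,0],c+[285,85])
for r in range(100,150,6): print(r,g[r,294:322].max(1).tolist() if 0 else [285+i for i in np.nonzero(m[r-85])[0]][::max(1,len(np.nonzero(m[r-85])[0])-1)])
x0,y0=262,50
t=(g[y0:152,x0:352].min(2)>130).astype(np.uint8)
for r in(75,90,110,130,145):
    a=np.nonzero(g[r,255:360].min(1)>150)[0]+255; print(r,a[0],a[-1],onz(im,a[0],r,77)[:2],onz(im,a[-1],r,77)[:2])
T=np.array([458.8,-227.7]);ps=.562
def tl(P): d=P[:2]-T; return np.round([d[0]*np.cos(ps)+d[1]*np.sin(ps), d[0]*np.sin(ps)-d[1]*np.cos(ps)],1)
for nm,u,v,z in(("pin",307.5,107.5,87),("slot+",309,98,77),("slot-",308.5,148,77),("dot",315,197.5,203),("fl",270,176,203),("fr",361,176,203),("tab tl",272,56,77),("tab tr",346,55,77)):
    P=onz(im,u,v,z);print(nm,P.round(1),tl(P))
```

```text
[301 105  15  43 227] [307.88986784 135.55066079]
100 []
106 [np.int64(301)]
112 [np.int64(302)]
118 [np.int64(302)]
124 [np.int64(302), np.int64(314)]
130 [np.int64(303), np.int64(314)]
136 [np.int64(303), np.int64(315)]
142 [np.int64(303), np.int64(315)]
148 []
75 270 359 [ 526.94304479 -136.3179371 ] [ 570.76273554 -205.73929399]
90 270 358 [ 515.59971279 -142.70991436] [ 559.60158631 -212.43200993]
110 272 357 [ 500.93502705 -153.16182086] [ 544.34627224 -221.95761234]
130 273 356 [ 485.1101622 -163.2345767] [ 528.43194481 -231.90159973]
145 274 343 [ 472.9089836  -171.29102152] [ 509.51972807 -229.34420143]
pin [ 521.3 -180.8   87. ] [77.9 -6.4]
slot+ [ 529.  -177.4   77. ] [86.3 -5.2]
slot- [ 488.7 -201.9   77. ] [39.  -5.9]
dot [ 485.  -211.6  203. ] [30.8  0.3]
fl [ 482.3 -183.3  203. ] [ 43.6 -25.1]
fr [ 509.7 -226.6  203. ] [43.6 26.2]
tab tl [ 541.8 -130.    77. ] [122.3 -38.4]
tab tr [ 578.2 -186.2   77. ] [123.2  28.5]
```

>>> {"api": "send_rows", "payload": {"series": [{"ax": 0,"ay": 0,"az": 0,"dx": 0,"dy": -0.5,"dz": 3,"hand": 1},{"ax": 0,"ay": 0,"az": 0,"dx": 0,"dy": -0.5,"dz": 6,"hand": 1},{"ax": 0,"ay": 0,"az": 0,"dx": 0,"dy": -0.5,"dz": 9,"hand": 1},{"ax": 0,"ay": 0,"az": 0,"dx": 0,"dy": -0.5,"dz": 9,"hand": 1},{"ax": 0,"ay": 0,"az": 0,"dx": 0,"dy": -0.5,"dz": 9,"hand": 1}]}}

```text
clock: 5.6
eef_pos: [457.3, -219.8, 121.4]
tool_rot: [-3.14, 0.0, 0.569]
force: [0.3, -0.3, -0.5]
width: 15.3
gripper_force: 58.9
```

Run:
```python
from h import *
import pickle
s=read_state();print(s['eef_pos'],s['tool_rot'],s['force'])
im=get_image("wrist");save(im,"w3");pickle.dump(im,open("w3.pkl","wb"))
```

```text
[ 457.30257364 -219.79624119  121.3985004 ] [-3.14012412e+00  3.33913211e-04  5.68959591e-01] [ 0.26962146 -0.25726854 -0.52361931]
```

View pics/w3.png

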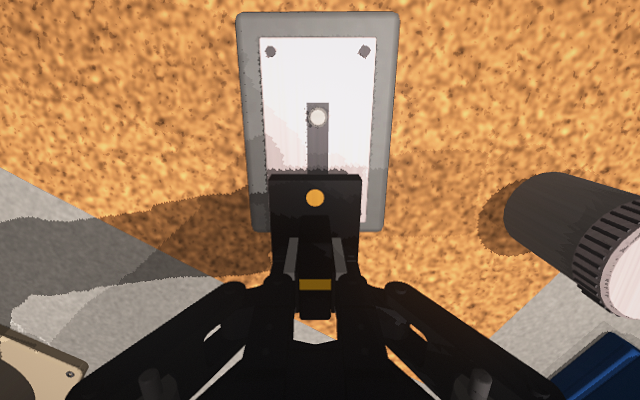

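The pin top is now at (317.5,117) with the slot at columns 307–328. The adaptor's dot is at (315,198), so the two are nearly in line.

Run:
```python
from h import *
import pickle
im=pickle.load(open("w3.pkl","rb"));g=im["pixels"].astype(int)
for r in(135,145,155): 
    v=g[r,295:340].max(1); a=np.nonzero(v<130)[0]+295; print(r,a[0],a[-1])
for r in(60,90,120): 
    v=g[r,250:395].min(1); a=np.nonzero(v>165)[0]+250; print(r,a[0],a[-1])
T=np.array([457.3,-219.8]);ps=.569
def tl(P): d=P[:2]-T; return np.round([d[0]*np.cos(ps)+d[1]*np.sin(ps), d[0]*np.sin(ps)-d[1]*np.cos(ps)],1)
for nm,u,v,z in(("pin",317.5,117,87),("slot+",317.5,103,77),("slot155",317.8,155,77),("dot",315,197.5,114),("fl",270,176,114),("fr",361,176,114),("tab tl",260,38,77),("tab tr",376.5,38,77)):
    P=onz(im,u,v,z);print(nm,P.round(1),tl(P))
s=read_state();print(s['eef_pos'],s['tool_rot'])
```

```text
135 308 327
145 308 327
155 308 327
60 261 374
90 262 372
120 264 371
pin [ 520.9 -181.3   87. ] [74.3  1.9]
slot+ [ 527.8 -177.    77. ] [82.4  1.9]
slot155 [ 499.6 -195.4   77. ] [48.7  2.3]
dot [ 483.6 -203.4  114. ] [31.   0.3]
fl [ 480.7 -175.2  114. ] [ 43.8 -24.9]
fr [ 508.3 -218.2  114. ] [43.8 26.1]
tab tl [ 540.5 -127.6   77. ] [119.8 -32.8]
tab tr [ 578.3 -186.7   77. ] [119.8  37.3]
[ 457.89551684 -220.61032006  122.19246699] [ 3.14107852e+00 -6.85858877e-04  5.68414726e-01]
```

>>> {"api": "send_rows", "payload": {"series": [{"ax": 0,"ay": 0,"az": 0,"dx": 2,"dy": 0.14,"dz": 0,"hand": 1},{"ax": 0,"ay": 0,"az": 0,"dx": 4.5,"dy": 0.14,"dz": 0,"hand": 1},{"ax": 0,"ay": 0,"az": 0,"dx": 6.5,"dy": 0.14,"dz": 0,"hand": 1},{"ax": 0,"ay": 0,"az": 0,"dx": 6.5,"dy": 0.14,"dz": 0.5,"hand": 1},{"ax": 0,"ay": 0,"az": 0,"dx": 6.5,"dy": 0.14,"dz": 1.0,"hand": 1},{"ax": 0,"ay": 0,"az": 0,"dx": 6.5,"dy": 0.14,"dz": 1.3,"hand": 1},{"ax": 0,"ay": 0,"az": 0,"dx": 6.5,"dy": 0.14,"dz": 1.3,"hand": 1},{"ax": 0,"ay": 0,"az": 0,"dx": 6.5,"dy": 0.14,"dz": 1.3,"hand": 1}]}}

```text
clock: 6.45
eef_pos: [512.0, -188.1, 108.7]
tool_rot: [-3.141, 0.0, 0.566]
force: [-2.0, -0.1, 1.4]
width: 15.3
gripper_force: 59.4
```

>>> {"api": "send_rows", "payload": {"series": [{"ax": 0,"ay": 0,"az": 0,"dx": 0,"dy": 0,"dz": 0.1,"hand": 1},{"ax": 0,"ay": 0,"az": 0,"dx": 0,"dy": 0,"dz": 0.2,"hand": 1},{"ax": 0,"ay": 0,"az": 0,"dx": 0,"dy": 0,"dz": 0.3,"hand": 1},{"ax": 0,"ay": 0,"az": 0,"dx": 0,"dy": 0,"dz": 0.3,"hand": 1}]}}

```text
clock: 6.85
eef_pos: [512.1, -188.1, 105.5]
tool_rot: [-3.141, 0.001, 0.566]
force: [-2.2, 0.6, 6.4]
width: 15.0
gripper_force: 60.1
```

>>> {"api": "send_rows", "payload": {"series": [{"ax": 0,"ay": 0,"az": 0,"dx": 0.1,"dy": 0,"dz": 0,"hand": 1},{"ax": 0,"ay": 0,"az": 0,"dx": 0.2,"dy": 0,"dz": 0,"hand": 1},{"ax": 0,"ay": 0,"az": 0,"dx": 0.3,"dy": 0,"dz": 0,"hand": 1},{"ax": 0,"ay": 0,"az": 0,"dx": 0.4,"dy": 0,"dz": 0,"hand": 1},{"ax": 0,"ay": 0,"az": 0,"dx": 0.5,"dy": 0,"dz": 0,"hand": 1},{"ax": 0,"ay": 0,"az": 0,"dx": 0.6,"dy": 0,"dz": 0,"hand": 1},{"ax": 0,"ay": 0,"az": 0,"dx": 0.6,"dy": 0,"dz": 0,"hand": 1}]}}

```text
clock: 7.55
eef_pos: [517.5, -186.0, 105.8]
tool_rot: [3.14, 0.001, 0.566]
force: [-2.7, -0.8, 5.5]
width: 15.4
gripper_force: 60.0
```

>>> {"api": "send_rows", "payload": {"series": [{"ax": 0,"ay": 0,"az": 0,"dx": 0.1,"dy": 0,"dz": 0,"hand": 1},{"ax": 0,"ay": 0,"az": 0,"dx": 0.15,"dy": 0,"dz": 0,"hand": 1},{"ax": 0,"ay": 0,"az": 0,"dx": 0.2,"dy": 0,"dz": 0,"hand": 1},{"ax": 0,"ay": 0,"az": 0,"dx": 0.25,"dy": 0,"dz": 0,"hand": 1},{"ax": 0,"ay": 0,"az": 0,"dx": 0.3,"dy": 0,"dz": 0,"hand": 1}]}}

```text
clock: 8.05
eef_pos: [520.4, -182.6, 105.0]
tool_rot: [-3.141, 0.0, 0.567]
force: [-0.6, 0.1, -1.3]
width: 15.1
gripper_force: 59.1
```

>>> {"api": "send_rows", "payload": {"series": [{"ax": 0,"ay": 0,"az": 0,"dx": 0,"dy": 0,"dz": 0.15,"hand": 1},{"ax": 0,"ay": 0,"az": 0,"dx": 0,"dy": 0,"dz": 0.3,"hand": 1},{"ax": 0,"ay": 0,"az": 0,"dx": 0,"dy": 0,"dz": 0.45,"hand": 1},{"ax": 0,"ay": 0,"az": 0,"dx": 0,"dy": 0,"dz": 0.6,"hand": 1},{"ax": 0,"ay": 0,"az": 0,"dx": 0,"dy": 0,"dz": 0.6,"hand": 1}]}}

```text
clock: 8.55
eef_pos: [520.2, -182.8, 99.1]
tool_rot: [-3.141, 0.0, 0.567]
force: [0.3, 0.7, -2.1]
width: 15.3
gripper_force: 59.1
```

It has dropped over the pin. Next I press it down to the stop.

>>> {"api": "send_rows", "payload": {"series": [{"ax": 0,"ay": 0,"az": 0,"dx": 0,"dy": 0,"dz": 0.1,"hand": 1},{"ax": 0,"ay": 0,"az": 0,"dx": 0,"dy": 0,"dz": 0.2,"hand": 1},{"ax": 0,"ay": 0,"az": 0,"dx": 0,"dy": 0,"dz": 0.3,"hand": 1},{"ax": 0,"ay": 0,"az": 0,"dx": 0,"dy": 0,"dz": 0.3,"hand": 1},{"ax": 0,"ay": 0,"az": 0,"dx": 0,"dy": 0,"dz": 0.3,"hand": 1}]}}

```text
clock: 9.05
eef_pos: [520.3, -182.9, 96.6]
tool_rot: [-3.142, -0.0, 0.567]
force: [-0.8, 0.7, 6.1]
width: 15.2
gripper_force: 59.7
```

>>> {"api": "send_rows", "payload": {"series": [{"ax": 0,"ay": 0,"az": 0,"dx": 0,"dy": 0,"dz": 0.1,"hand": 1},{"ax": 0,"ay": 0,"az": 0,"dx": 0,"dy": 0,"dz": 0.2,"hand": 1},{"ax": 0,"ay": 0,"az": 0,"dx": 0,"dy": 0,"dz": 0.3,"hand": 1},{"ax": 0,"ay": 0,"az": 0,"dx": 0,"dy": 0,"dz": 0.4,"hand": 1},{"ax": 0,"ay": 0,"az": 0,"dx": 0,"dy": 0,"dz": 0.5,"hand": 1},{"ax": 0,"ay": 0,"az": 0,"dx": 0,"dy": 0,"dz": 0.6,"hand": 1},{"ax": 0,"ay": 0,"az": 0,"dx": 0,"dy": 0,"dz": 0.6,"hand": 1},{"ax": 0,"ay": 0,"az": 0,"dx": 0,"dy": 0,"dz": 0.6,"hand": 1}]}}

```text
clock: 9.85
eef_pos: [520.3, -182.9, 91.4]
tool_rot: [-3.141, -0.001, 0.567]
force: [-3.6, 2.2, 11.2]
width: 15.4
gripper_force: 60.8
```

>>> {"api": "send_rows", "payload": {"series": [{"ax": 0,"ay": 0,"az": 0,"dx": 0,"dy": 0,"dz": 0.1,"hand": 1},{"ax": 0,"ay": 0,"az": 0,"dx": 0,"dy": 0,"dz": 0.2,"hand": 1},{"ax": 0,"ay": 0,"az": 0,"dx": 0,"dy": 0,"dz": 0.3,"hand": 1},{"ax": 0,"ay": 0,"az": 0,"dx": 0,"dy": 0,"dz": 0.3,"hand": 1},{"ax": 0,"ay": 0,"az": 0,"dx": 0,"dy": 0,"dz": 0.3,"hand": 1}]}}

```text
clock: 10.35
eef_pos: [520.3, -182.9, 90.7]
tool_rot: [-3.141, -0.003, 0.566]
force: [-7.6, 4.7, 32.9]
width: 15.4
gripper_force: 64.0
```

```bash
python3 -c "
from h import *
s=read_state();print(s['eef_pos'],s['force'],s['width']);print(finish_job())"
```

```text
[ 520.34742678 -182.90135448   90.70977016] [-7.60812727  4.65866298 32.8962787 ] 15.358169558056016
the job is handed in; nothing more can be done
None
```

I handed the job in with the adaptor dropped over the pin and flat by force and height readings, still gripped at about 60 N and pressed onto the table's stop with about 33 N. I took no picture after the drop, and the hand-in gave no verdict.

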